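# Square the mask plate in its latched case

## Robot

A 6-joint arm with a two-finger parallel gripper is mounted at the origin on a cart in front of the work surface, level with it; the furniture and walls round the work are solid. World frame = base frame: x ahead of the robot, y to its left, z up, the work surface at z = 0. Lengths are in mm, angles in rad, forces in N, time in s.
With the tool pointing down it reaches from about 375 to 925 mm from the base axis. Payload 5.7 kg.
Tool frame: the origin (TCP) lies on the centre line of the jaws, within the pads' length; the fingertips stand 14 mm ahead of it and the grasp point (between the pads) lies 5 mm behind it; z points along the fingers, y is the line along which they close (so a half turn about z gives the same grasp; the last joint's range is limited). The gripper opens to 85 mm and grips with 20 to 120 N. Pads are 22 mm wide; open, the fingers measure 114 mm over their backs; the gripper's body (76 mm by 85 mm) begins 54 mm behind the grasp point. The pads swing forward as they close: fully open they stand 13 mm farther back than shut.
Start: joints at [1.158, 0.359, 1.51, -0, 1.272, -0.115], TCP at [176.044, 573.562, 245.267] pointing down, gripper open.
Joint ranges: [-2.97, 2.97], [-1.01, 2.36], [0.21, 2.38], [-0.96, 4.11], [0.2, 2.71], [-2.98, 2.98]. Speed limits (rad/s): [2.39, 2.39, 3.14, 3.14, 3.14, 3.14].

## Interface

Orientations are given as a 3x3 rotation matrix whose columns are the frame's x, y, z axes.
In Python, from bench import ctrl gives the robot as it stands.
- The arm moves only by the tool send_rows, never from a script. Its argument "increments" is a list of rows, each an object of numbers: "dx", "dy", "dz": the shift along the tool's x, y, z in mm; "wx", "wy", "wz": the turn, a rotation vector about the tool's x, y, z in rad; "claw": the closure in counts, from 0 (fully open) to 255 (shut). In form: [{"dx": .., "dy": .., "dz": .., "wx": .., "wy": .., "wz": .., "claw": ..}, ...]. A call has 1 to 12 rows; each row is the pose to reach, as a shift and turn from the pose commanded when the call began, along the tool's axes at that moment; what a row does not reach only later rows make up. A row lasts 1/10 s, in which the tool goes at most 50 mm and 8.59 degrees, less where a joint would pass 70% of its speed; a pose out of reach is approached as far as the arm can. A call with a gripper value outside its range is refused whole. The fingers move at their own pace and stop on an object; "force" is the grip in N (left out, the last holds). Time passes only in rows, so rows that repeat a pose let the fingers close. It gives the time, the measured TCP pose, the force, the opening and the grip force at its end, in the units of the state.
- ctrl.state(): the state, without advancing time (a new reading comes with each control period).
- ctrl.grab_frame(name): name is "side" or "top"; returns a dict with "pixels" (420x560x3 uint8, red, green, blue), "fov_y" (degrees; the focal length in pixels is half the picture's height over the tangent of half this angle, whatever the lens; pixels are square), "cx", "cy" (the principal point, pixels), "D" ([k1, k2, p1, p2, k3] as OpenCV has them; the pictures are not rectified), "world_from_camera" (4x4, takes a point from camera to world coordinates). Camera axes: x right, y up, looking along -z (the intrinsics and any distortion apply to the point x, -y, -z); pixel columns grow to the right and rows downward; lengths in mm; the calibration is good to about 2 mm. A picture is of the moment at which its call begins. There is no depth.
- ctrl.job_done(): hands the job in; it is judged then, once.
Trained networks look in a picture, given as the dict that the camera call returned (one of the last four; its "shot" number tells which), for a name from the list of things; names that differ only in an ending like _2 or _b are one class to them, and where a whole thing is asked for, a point or a joint stands for the part that bears it (a point fixed in the world has none). Each returns a list of dicts, best first, with "confidence" (0 to 1); they miss things now and then, are a little off and sometimes report something else, mostly with a low value. They report only what shows in the picture. A call takes as long as a camera call.
- ctrl.look_for(picture, target): "uv" ([column, row] in pixels, amid what is visible of it).
- ctrl.outline_of(picture, target): "pixels" (420x560 bool, what is visible of it) and "uv" ([column, row] in pixels, amid what is visible of it).
The state is a dict: "clock": time; "qpos": joint angles; "qd": joint speeds; "joint_torque": joint torques, N m; "tool_pos": TCP position; "tool_rot": TCP orientation; "contact_force": force on the tool from outside, world axes, zero at the start; "ft_torque": the same for the moment, N m; "opening": finger opening in mm; "gripper_force": force on a finger pad.
Only numpy, scipy, OpenCV 4.12 (cv2) and the standard library are available. Lean on these libraries where they do the work, as an engineer would, in place of code of your own. Each camera call takes 0.05 s, during which the arm holds its last target. There are 200 camera calls.

## Task

The mask plate has slewed round inside its flip-lid case. Press the thumb latch on the front of the case so that the sprung lid pops fully open, then turn the plate in place by pushing near its free front corner, its back corner bearing on the rear peg, until its long edge lies flat against both pegs; then swing the lid down and press it until the latch snaps over it. Press and push gently (under 30 N on the case and its lid, under 20 N on the plate), and leave the bottle, tape roll and side cutters beside the case where they are.

Things in the scene. Friction and masses are not known exactly. Their poses are not given: they have to be found in the camera images.
- case: Grey flip-lid case fixed to the desk, 130 (x) x 160 (y) x 30 mm (z) without lid and latch; walls 4 mm, floor 5 mm thick. Origin at the centre of its underside, on the desk (z = 0); x points from the latch (front, towards the robot) to the lid hinge (back), y to the left, z up. The left half of its inside is empty.
- rear_peg (a point): Top of the rear one of the two steel pegs inside the case: 6 mm diameter, 13 mm tall on the case floor, at x = +22, y = -61 mm in the case frame.
- front_peg (a point): Top of the front peg, like the rear one, at x = -16, y = -61 mm in the case frame. A plate edge lying against both pegs is at y = -58 mm.
- plate: Loose flat aluminium mask plate with four cut-outs, 84 (x) x 44 (y) x 8 mm, about 0.12 kg; origin at the centre of its underside, 5 mm over the desk on the case floor. It starts turned 0.28 to 0.5 rad clockwise (seen from above) from the case's x axis, its front end swung left. Seated, its right long edge (-y side) lies on both pegs, its centre at y = -36 mm in the case frame.
- lid (a joint): Angle of the lid: 0 when latched, 1.4 rad fully open; a spring drives it open (0.2 N m when shut, 0.04 N m when open). Pressed down near its front, it meets the latch ramp at about 0.07 rad, needs 6 to 10 N at 0.04 rad to push the hook aside, gives way and is caught at 0; it then goes 2 mm (to -0.015 rad) further before it stops hard on the rim.
- lid_hinge (a point): Hinge axis of the lid, fixed on the case at its back rim: 67 mm behind the case's origin and 30 mm above the desk; the axis runs along the case's y.
- lid_front (a point): Point on the outer (upper) face of the lid, in the middle of its width, 112 mm from the hinge axis and 20 mm from the front edge; moves with the lid. The lid is 160 mm wide and 5 mm thick.
- latch (a joint): Angle of the thumb latch, a rocker sprung to 0: 0 at rest, 0.25 rad fully pressed (hard stop). The hook lets the lid go at about 0.15 to 0.21 rad; it is pushed aside and springs back as the lid is pressed shut.
- latch_pad (a point): Point on the top of the ribbed thumb pad on the front of the case, 22 mm above the desk and 106 mm in front of the case's origin. The pad is 36 (x) x 44 mm (y), its outer edge 12 mm in front of this point; 26 mm behind this point stands the hook, its top 49 mm above the desk. The pad goes down 9.5 mm in full: about 1.6 N to start, 4 to 5 N (rubbing included) to let go.
- dropper_bottle: Bystander: small bottle 29 mm across, 88 mm tall, upright to the left of the case; origin at the centre of its underside.
- tape_roll_1: Bystander: roll of masking tape 84 mm across, 19 mm tall, lying to the right of the case; origin at the centre of its underside. Beyond it, at about x = 0.48 to 0.75, y = -0.12 to -0.36 m, stands a fixed board of drying sticks up to about 0.25 m tall: keep the arm clear of it.
- side_cutter: Bystander: side cutters 47 x 126 x 12 mm, lying to the front left of the case; origin at the centre of their underside.

How it is judged (in metres and radians):
On the way, in this order (a step that is already met when the one before it is completed fails the run):
1. the latch is pressed and the lid has popped open (value of joint lid above 1.2 rad), for 0.2 s.
2. with the lid open, the plate lies square against both pegs (value of joint lid above 0.9 rad and angle between the x axis of plate and the x axis of case, either way round below 0.07 rad and y of plate in the frame of case between -0.04 and -0.032 m), for 0.2 s.
At the end, for the whole second after the job is handed in: The lid is shut and held by the latch (lid under 0.03 rad, latch back under 0.06 rad) and the plate lies flat inside against both pegs (its long side within 0.07 rad of the case's x axis, its centre within 4 mm of y = -36 mm in the case frame) (value of joint lid below 0.03 rad and value of joint latch below 0.06 rad and angle between the x axis of plate and the x axis of case, either way round below 0.07 rad and y of plate in the frame of case between -0.04 and -0.032 m and z of plate in the frame of case below 0.012 m); the robot touches nothing.
It fails at once if the case, lid or latch is pressed with more than 30 N (contact force between any of the fingers, the arm and case above 30 N).
It fails at once if the plate is pushed with more than 20 N (contact force between the fingers and plate above 20 N).
It fails at once if a bystander is moved by more than 30 mm (distance of any of dropper_bottle, tape_roll_1, side_cutter from where it was at the start of the episode above 0.03 m).
It also fails if it takes over 72 s, if anything falls off the work surface, if the arm or the gripper's body presses on something with over 40 N, if the wrist force passes 120 N, or if a joint passes its speed limit or range.

## Working session

There is one attempt and no reset: what is moved stays moved. The work goes in short steps, Python scripts to look and compute and a tool call to move; the robot and the scene stay as the last step left them, time stands still between calls to the robot, and variables do not carry over. Pictures are saved under pics/ and viewed, at most 10 in all, crops included, and the job is handed in when it is done.

Besides the shell and the picture viewer there is one more tool, called after "Emit:" by a JSON object that holds its "name" and its "arguments". send_rows: Moves the arm, as the interface text tells. Its arguments: {"type":"object","properties":{"increments":{"type":"array","items":{"type":"object","properties":{"dx":{"type":"number"},"dy":{"type":"number"},"dz":{"type":"number"},"wx":{"type":"number"},"wy":{"type":"number"},"wz":{"type":"number"},"claw":{"type":"number"}}}},"force":{"type":"number"}},"required":["increments"]}

```bash
mkdir -p pics; cat > h.py <<'E'
import numpy as np, cv2
from bench import ctrl
def K(f):
    h=f["pixels"].shape[0]; F=h/2/np.tan(np.radians(f["fov_y"])/2)
    return np.array([[F,0,f["cx"]],[0,F,f["cy"]],[0,0,1.]])
def ray(f,uv):
    p=cv2.undistortPoints(np.array([[uv]],float),K(f),np.array(f["D"],float))[0,0]
    T=np.array(f["world_from_camera"]); d=T[:3,:3]@np.array([p[0],-p[1],-1.]); return T[:3,3],d
def atz(f,uv,z):
    o,d=ray(f,uv); return o+d*(z-o[2])/d[2]
def proj(f,P):
    T=np.linalg.inv(np.array(f["world_from_camera"])); R=T[:3,:3].copy(); t=T[:3,3].copy()
    S=np.diag([1,-1,-1.]); R=S@R; t=S@t
    return cv2.projectPoints(np.atleast_2d(np.array(P,float)),cv2.Rodrigues(R)[0],t,K(f),np.array(f["D"],float))[0][:,0]
def tri(f,a,g,b):
    o1,d1=ray(f,a);o2,d2=ray(g,b)
    s=np.linalg.lstsq(np.c_[d1,-d2],o2-o1,rcond=None)[0]; p=o1+s[0]*d1;q=o2+s[1]*d2
    return (p+q)/2,np.linalg.norm(p-q)
def save(f,n): cv2.imwrite("pics/"+n,f["pixels"][:,:,::-1])
E
python3 - <<'E'
from h import *
np.set_printoptions(precision=2,suppress=True)
t=ctrl.grab_frame("top");s=ctrl.grab_frame("side")
save(t,"t0.png");save(s,"s0.png")
for f in (t,s):
    print(np.array(f["world_from_camera"]),f["fov_y"],f["D"])
for n in ["latch_pad","lid_front","lid_hinge","case","plate","dropper_bottle","tape_roll_1","side_cutter"]:
    a=ctrl.look_for(t,n);b=ctrl.look_for(s,n)
    print(n,[(np.round(x["uv"]),round(x["confidence"],2)) for x in a[:2]],[(np.round(x["uv"]),round(x["confidence"],2)) for x in b[:2]], tri(t,a[0]["uv"],s,b[0]["uv"]) if a and b else "")
st=ctrl.state();print(st["tool_pos"],st["tool_rot"],st["contact_force"],st["opening"],st["clock"])
E
```

```text
[[   0.01    1.     -0.05  432.5 ]
 [  -1.      0.01    0.    135.46]
 [   0.      0.05    1.   1272.72]
 [   0.      0.      0.      1.  ]] 45.391433558873125 [-0.09  0.    0.    0.    0.  ]
[[  -0.97    0.07   -0.23  279.36]
 [  -0.24   -0.34    0.91 1126.39]
 [  -0.02    0.94    0.34  449.99]
 [   0.      0.      0.      1.  ]] 52.708859865675535 [-0.13  0.    0.    0.    0.  ]
latch_pad [(array([290., 208.]), 0.75), (array([298., 174.]), 0.57)] [(array([281., 236.]), 0.69)] (array([502.71, 118.65,  14.02]), np.float64(16.942144885433862))
lid_front [(array([298., 168.]), 0.56)] [(array([257., 223.]), 0.89), (array([257., 230.]), 0.59)] (array([587.7 ,  98.15,  37.73]), np.float64(8.650386174677822))
lid_hinge [(array([300., 174.]), 0.8)] [(array([256., 233.]), 0.58)] (array([585.28,  93.55,   7.47]), np.float64(7.534157653282814))
case [(array([297., 173.]), 0.85)] [(array([257., 230.]), 0.65)] (array([582.31, 100.55,  18.21]), np.float64(0.0018104969711046162))
plate [] [] 
dropper_bottle [(array([166., 198.]), 0.74)] [(array([242., 286.]), 0.88)] (array([518.2 , 425.28,  34.  ]), np.float64(6.901271486292618))
tape_roll_1 [(array([393., 249.]), 0.59), (array([298., 172.]), 0.58)] [(array([327., 212.]), 0.79)] (array([ 405.34, -143.87,   -1.02]), np.float64(30.162780679226607))
side_cutter [(array([198., 254.]), 0.68)] [(array([321., 287.]), 0.64)] (array([376.36, 349.71,   5.96]), np.float64(3.176754904730478))
[176.04 573.56 245.27] [[-0.96  0.29 -0.  ]
 [ 0.29  0.96 -0.  ]
 [-0.   -0.   -1.  ]] [0.07 0.35 0.72] 85.13275981494893 0.9
```

View pics/t0.png

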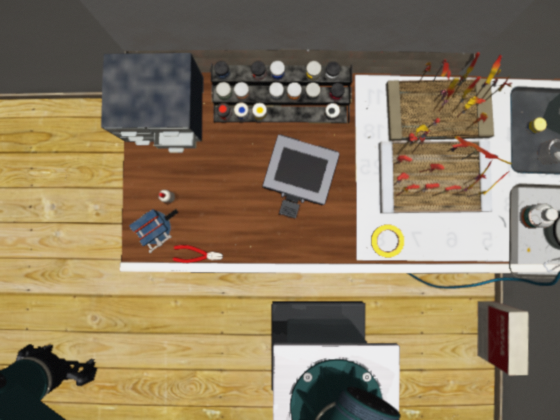

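View pics/s0.png

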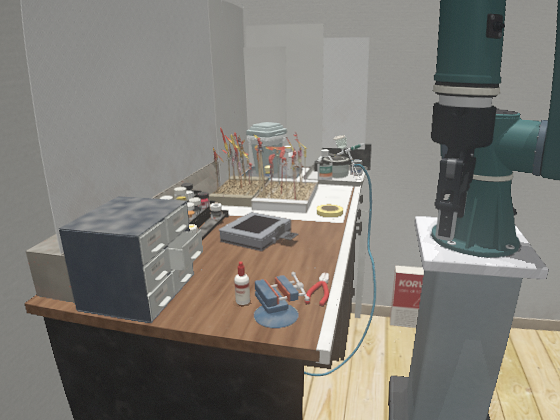

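The top view shows the case with its corners at about (280,136), (339,149), (323,203) and (263,187), and the latch pad at about (290,208). It is yawed clockwise. The tape is at (387,240), the bottle at (166,197) and the cutters at (198,254). Next I'll fit the case pose to both outlines.

```bash
cat > fit.py <<'E'
from h import *
from scipy.optimize import minimize
np.set_printoptions(precision=3,suppress=True)
B=[((-65,65),(-80,80),(0,35)),((-118,-70),(-22,22),(10,22)),((-84,-70),(-15,15),(10,49))]
def Tc(p,P):
    c,s=np.cos(p[2]),np.sin(p[2]); P=np.atleast_2d(P).astype(float)
    return np.c_[p[0]+c*P[:,0]-s*P[:,1],p[1]+s*P[:,0]+c*P[:,1],P[:,2]]
def render(f,p):
    m=np.zeros((840*2,1120*2),np.uint8)
    for b in B:
        c=np.array([[x,y,z] for x in b[0] for y in b[1] for z in b[2]])
        q=(proj(f,Tc(p,c))+.5)*4-.5
        cv2.fillConvexPoly(m,cv2.convexHull(np.round(q*16).astype(np.int32)),1,shift=4)
    return cv2.resize(m.astype(np.float32),(560,420),interpolation=cv2.INTER_AREA)
E
python3 - <<'E'
from fit import *
t=ctrl.grab_frame("top");s=ctrl.grab_frame("side")
M=[]
for f in(t,s):
    o=ctrl.outline_of(f,"case"); print([(x["confidence"],x["pixels"].sum(),np.round(x["uv"])) for x in o]); M.append((f,o[0]["pixels"].astype(np.float32)))
def fitm(M):
    return minimize(lambda p:sum(np.abs(render(f,p)-m).sum() for f,m in M),[582,98,-.28],method="Nelder-Mead",options=dict(initial_simplex=[[582,98,-.28],[592,98,-.28],[582,108,-.28],[582,98,-.2]]))
for mm in (M[:1],M[1:],M):
    r=fitm(mm);print(r.x,r.fun)
p=r.x
np.save("p.npy",p)
ims=[]
for f,w in((t,(240,120,360,230)),(s,(200,190,320,270))):
    im=f["pixels"][:,:,::-1].copy();x0,y0,x1,y1=w
    k=5;c=cv2.resize(im[y0:y1,x0:x1],None,fx=k,fy=k,interpolation=cv2.INTER_CUBIC)
    for P in [(-65,80,35),(-65,-80,35),(65,80,35),(65,-80,35),(-106,0,22),(-118,22,22),(-118,-22,22),(-80,0,49)]:
        u=proj(f,Tc(p,P))[0];cv2.circle(c,tuple(int(round((a-b+.5)*k)) for a,b in zip(u,(x0,y0))),3,(0,0,255),-1)
    ims.append(c)
h=max(i.shape[0] for i in ims)
cv2.imwrite("pics/f1.png",cv2.resize(np.hstack([cv2.copyMakeBorder(i,0,h-i.shape[0],0,0,0) for i in ims]),(800,367)))
print(Tc(p,[(-106,0,22),(-80,0,49)]))
for n in ["dropper_bottle","side_cutter","tape_roll_1"]:
    o=ctrl.look_for(t,n)[0]["uv"];print(n,atz(t,o,10))
E
```

```text
[(0.84, np.int64(3981), array([297., 172.]))]
[(0.65, np.int64(2015), array([257., 230.]))]
[592.296  91.335  -0.265] 258.125
[586.712  93.842  -0.29 ] 123.5625
[589.138  92.196  -0.275] 416.0625
[[487.117 120.965  22.   ]
 [512.141 113.909  49.   ]]
dropper_bottle [522.054 427.694  10.   ]
side_cutter [493.09  118.111  10.   ]
tape_roll_1 [ 417.83  -103.811   10.   ]
```

View pics/f1.png

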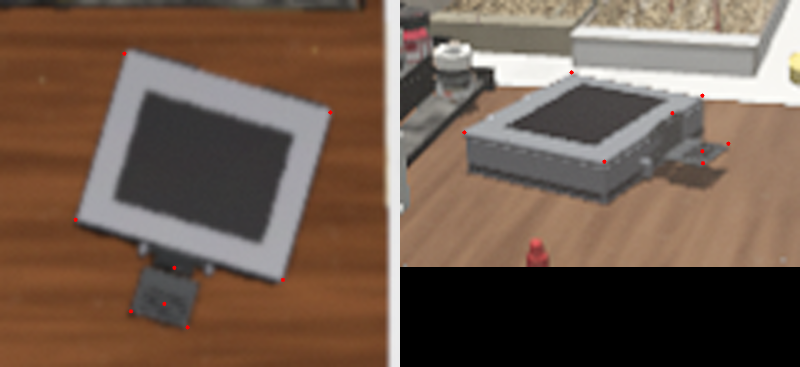

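The fit agrees with the edges, so the case is at about (589, 92) with yaw -0.275. The tool is already nearly aligned with it. Next I'll write a helper that turns case-frame targets into rows.

```bash
cat > go.py <<'E'
import sys,json
from fit import *
from scipy.spatial.transform import Rotation as Ro
# args: case-frame TCP targets x,y,z ...
p=np.load("p.npy"); st=ctrl.state(); R=np.array(st["tool_rot"]);t=np.array(st["tool_pos"])
c,s=np.cos(p[2]),np.sin(p[2]); G=np.array([[-c,-s,0],[-s,c,0],[0,0,-1]])
loc=np.array([[c,s,0],[-s,c,0],[0,0,1]])@(t-[p[0],p[1],0])
print("clock",st["clock"],"tcp case",loc.round(1),"F",np.round(st["contact_force"],2),"open",round(st["opening"],1),"rotvec",Ro.from_matrix(R.T@G).as_rotvec().round(3))
for a in sys.argv[1:]:
    w=Tc(p,[float(v) for v in a.split(",")])[0]; print(a,"->",(R.T@(w-t)).round(1))
E
python3 go.py -109,0,100 -109,0,45
```

```text
clock 1.25 tcp case [-528.2  351.2  245.3] F [0.28 0.2  0.14] open 85.0 rotvec [-0.     0.    -0.023]
-109,0,100 -> [-427.2 -341.5  145.3]
-109,0,45 -> [-427.2 -341.5  200.3]
```

Emit:
{"name": "send_rows", "arguments": {"increments": [{"dx": -427,"dy": -341.5,"dz": 0,"wz": -0.023,"claw": 255},{"dx": -427,"dy": -341.5,"dz": 0,"wz": -0.023,"claw": 255},{"dx": -427,"dy": -341.5,"dz": 0,"wz": -0.023,"claw": 255},{"dx": -427,"dy": -341.5,"dz": 0,"wz": -0.023,"claw": 255},{"dx": -427,"dy": -341.5,"dz": 0,"wz": -0.023,"claw": 255},{"dx": -427,"dy": -341.5,"dz": 0,"wz": -0.023,"claw": 255},{"dx": -427,"dy": -341.5,"dz": 0,"wz": -0.023,"claw": 255},{"dx": -427,"dy": -341.5,"dz": 0,"wz": -0.023,"claw": 255},{"dx": -427,"dy": -341.5,"dz": 0,"wz": -0.023,"claw": 255},{"dx": -427,"dy": -341.5,"dz": 0,"wz": -0.023,"claw": 255},{"dx": -427,"dy": -341.5,"dz": 0,"wz": -0.023,"claw": 255},{"dx": -427,"dy": -341.5,"dz": 0,"wz": -0.023,"claw": 255}]}}

```text
invalid input
```

```bash
python3 go.py -109,0,100 -109,0,45
```

```text
clock 1.25 tcp case [-528.2  351.2  245.3] F [0.28 0.2  0.14] open 85.0 rotvec [-0.     0.    -0.023]
-109,0,100 -> [-427.2 -341.5  145.3]
-109,0,45 -> [-427.2 -341.5  200.3]
```

Emit:
{"name": "send_rows", "arguments": {"increments": [{"dx": -427,"dy": -341.5,"dz": 0,"wx": 0,"wy": 0,"wz": -0.023,"claw": 255},{"dx": -427,"dy": -341.5,"dz": 0,"wx": 0,"wy": 0,"wz": -0.023,"claw": 255},{"dx": -427,"dy": -341.5,"dz": 0,"wx": 0,"wy": 0,"wz": -0.023,"claw": 255},{"dx": -427,"dy": -341.5,"dz": 0,"wx": 0,"wy": 0,"wz": -0.023,"claw": 255},{"dx": -427,"dy": -341.5,"dz": 0,"wx": 0,"wy": 0,"wz": -0.023,"claw": 255},{"dx": -427,"dy": -341.5,"dz": 0,"wx": 0,"wy": 0,"wz": -0.023,"claw": 255},{"dx": -427,"dy": -341.5,"dz": 0,"wx": 0,"wy": 0,"wz": -0.023,"claw": 255},{"dx": -427,"dy": -341.5,"dz": 0,"wx": 0,"wy": 0,"wz": -0.023,"claw": 255},{"dx": -427,"dy": -341.5,"dz": 0,"wx": 0,"wy": 0,"wz": -0.023,"claw": 255},{"dx": -427,"dy": -341.5,"dz": 0,"wx": 0,"wy": 0,"wz": -0.023,"claw": 255},{"dx": -427,"dy": -341.5,"dz": 0,"wx": 0,"wy": 0,"wz": -0.023,"claw": 255},{"dx": -427,"dy": -341.5,"dz": 0,"wx": 0,"wy": 0,"wz": -0.023,"claw": 255}], "force": 30}}

```text
clock: 2.45
tool_pos: [487.9, 117.4, 245.8]
tool_rot: [[-0.961, 0.276, 0.003], [0.276, 0.961, -0.002], [-0.004, -0.001, -1.0]]
contact_force: [-0.4, 0.8, -0.1]
opening: 0.1
gripper_force: 0.0
```

```bash
python3 go.py -109,0,100 -109,0,45
```

```text
clock 2.45 tcp case [-104.2   -3.2  245.8] F [-0.39  0.78 -0.09] open 0.1 rotvec [-0.001  0.004 -0.005]
-109,0,100 -> [  5.3   3.3 145.7]
-109,0,45 -> [  5.5   3.4 200.7]
```

Emit:
{"name": "send_rows", "arguments": {"increments": [{"dx": 0,"dy": 0,"dz": 50,"wx": 0,"wy": 0,"wz": 0,"claw": 255},{"dx": 0,"dy": 0,"dz": 100,"wx": 0,"wy": 0,"wz": 0,"claw": 255},{"dx": 0,"dy": 0,"dz": 150,"wx": 0,"wy": 0,"wz": 0,"claw": 255},{"dx": 0,"dy": 0,"dz": 180,"wx": 0,"wy": 0,"wz": 0,"claw": 255},{"dx": 0,"dy": 0,"dz": 195,"wx": 0,"wy": 0,"wz": 0,"claw": 255},{"dx": 0,"dy": 0,"dz": 195,"wx": 0,"wy": 0,"wz": 0,"claw": 255},{"dx": 0,"dy": 0,"dz": 195,"wx": 0,"wy": 0,"wz": 0,"claw": 255}]}}

```text
clock: 3.15
tool_pos: [484.0, 122.3, 50.6]
tool_rot: [[-0.963, 0.271, -0.0], [0.271, 0.963, -0.0], [0.0, -0.0, -1.0]]
contact_force: [-0.6, 0.1, 0.6]
opening: 0.0
gripper_force: 0.0
```

```bash
python3 go.py -109,0,36; python3 - <<'E'
from h import *
t=ctrl.grab_frame("top");s=ctrl.grab_frame("side")
k=5
a=cv2.resize(t["pixels"][130:230,250:330],None,fx=k,fy=k);b=cv2.resize(s["pixels"][180:280,230:310],None,fx=k,fy=k)
cv2.imwrite("pics/c1.png",np.hstack([a,b])[:,:,::-1])
E
```

```text
clock 3.15 tcp case [-109.4    0.4   50.6] F [-0.62  0.06  0.57] open 0.0 rotvec [-0.    -0.     0.001]
-109,0,36 -> [-0.4 -0.4 14.6]
```

View pics/c1.png

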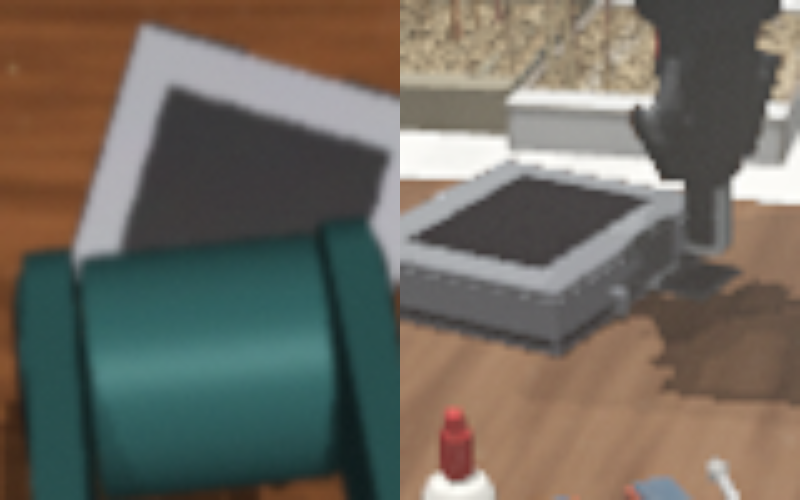

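The side view shows the closed fingers directly above the pad with about 14 mm to spare. Now I'll press it gently.

Emit:
{"name": "send_rows", "arguments": {"increments": [{"dx": 0,"dy": 0,"dz": 6,"wx": 0,"wy": 0,"wz": 0,"claw": 255},{"dx": 0,"dy": 0,"dz": 12,"wx": 0,"wy": 0,"wz": 0,"claw": 255},{"dx": 0,"dy": 0,"dz": 15,"wx": 0,"wy": 0,"wz": 0,"claw": 255},{"dx": 0,"dy": 0,"dz": 17,"wx": 0,"wy": 0,"wz": 0,"claw": 255},{"dx": 0,"dy": 0,"dz": 18,"wx": 0,"wy": 0,"wz": 0,"claw": 255},{"dx": 0,"dy": 0,"dz": 18,"wx": 0,"wy": 0,"wz": 0,"claw": 255},{"dx": 0,"dy": 0,"dz": 18,"wx": 0,"wy": 0,"wz": 0,"claw": 255}]}}

```text
clock: 3.95
tool_pos: [483.7, 121.7, 32.3]
tool_rot: [[-0.962, 0.271, -0.001], [0.271, 0.962, -0.0], [0.001, -0.0, -1.0]]
contact_force: [-2.4, 1.0, 2.3]
opening: 0.1
gripper_force: 1.2
```

Emit:
{"name": "send_rows", "arguments": {"increments": [{"dx": 0,"dy": 0,"dz": 1,"wx": 0,"wy": 0,"wz": 0,"claw": 255},{"dx": 0,"dy": 0,"dz": 2,"wx": 0,"wy": 0,"wz": 0,"claw": 255},{"dx": 0,"dy": 0,"dz": 3,"wx": 0,"wy": 0,"wz": 0,"claw": 255},{"dx": 0,"dy": 0,"dz": 4,"wx": 0,"wy": 0,"wz": 0,"claw": 255},{"dx": 0,"dy": 0,"dz": 4.5,"wx": 0,"wy": 0,"wz": 0,"claw": 255},{"dx": 0,"dy": 0,"dz": 4.5,"wx": 0,"wy": 0,"wz": 0,"claw": 255},{"dx": 0,"dy": 0,"dz": 4.5,"wx": 0,"wy": 0,"wz": 0,"claw": 255}]}}

```text
clock: 4.65
tool_pos: [483.4, 121.8, 27.7]
tool_rot: [[-0.962, 0.271, -0.001], [0.271, 0.962, -0.0], [0.001, -0.0, -1.0]]
contact_force: [-4.9, 2.0, 3.7]
opening: -0.1
gripper_force: 2.6
```

```bash
python3 - <<'E'
from h import *
s=ctrl.grab_frame("side")
k=5
cv2.imwrite("pics/c2.png",cv2.resize(s["pixels"][150:260,200:330],None,fx=k,fy=k)[:,:,::-1])
E
```

```text
(no output)
```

View pics/c2.png

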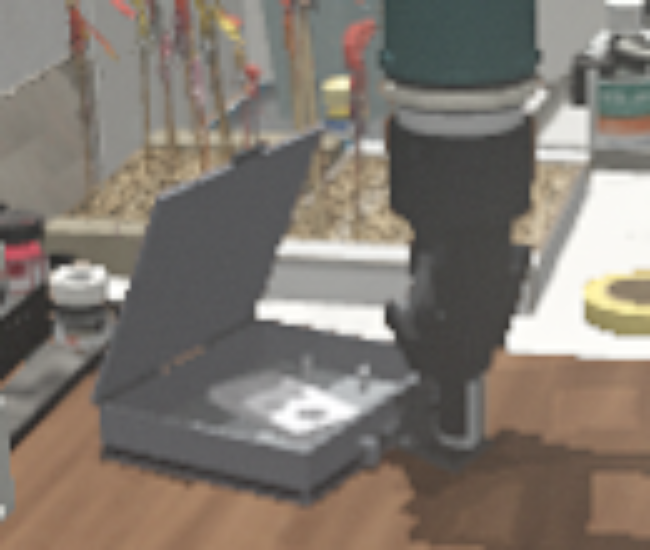

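The lid has popped open, and the plate shows inside with the pegs beyond it. Next I'll lift and move aside to the left to see the plate from the top.

Emit:
{"name": "send_rows", "arguments": {"increments": [{"dx": 0,"dy": 0,"dz": -50,"wx": 0,"wy": 0,"wz": 0,"claw": 255},{"dx": 0,"dy": 0,"dz": -100,"wx": 0,"wy": 0,"wz": 0,"claw": 255},{"dx": 0,"dy": 50,"dz": -150,"wx": 0,"wy": 0,"wz": 0,"claw": 255},{"dx": 0,"dy": 100,"dz": -150,"wx": 0,"wy": 0,"wz": 0,"claw": 255},{"dx": 0,"dy": 150,"dz": -150,"wx": 0,"wy": 0,"wz": 0,"claw": 255},{"dx": 0,"dy": 200,"dz": -150,"wx": 0,"wy": 0,"wz": 0,"claw": 255},{"dx": 0,"dy": 200,"dz": -150,"wx": 0,"wy": 0,"wz": 0,"claw": 255},{"dx": 0,"dy": 200,"dz": -150,"wx": 0,"wy": 0,"wz": 0,"claw": 255}]}}

```text
clock: 5.5
tool_pos: [540.1, 316.8, 177.9]
tool_rot: [[-0.963, 0.269, 0.003], [0.269, 0.963, 0.001], [-0.003, 0.002, -1.0]]
contact_force: [-0.3, -0.3, 0.4]
opening: 0.0
gripper_force: 0.0
```

```bash
cat > plate.py <<'E'
import sys
from fit import *
p=np.load("p.npy"); t=ctrl.grab_frame("top");s=ctrl.grab_frame("side")
def tocase(w):
    d=w[:,:2]-p[:2];c,sn=np.cos(p[2]),np.sin(p[2]);return np.c_[c*d[:,0]+sn*d[:,1],-sn*d[:,0]+c*d[:,1]]
for f,n in((t,"top"),(s,"side")):
    o=ctrl.outline_of(f,"plate")
    if o:
        cn=max(cv2.findContours(o[0]["pixels"].astype(np.uint8),0,2)[0],key=len)[:,0]
        w=np.array([atz(f,u,13) for u in cn]);q=tocase(w).astype(np.float32)
        r=cv2.minAreaRect(q);print(n,o[0]["confidence"],"rect",r,cv2.boxPoints(r).round(1).tolist())
    for g in("rear_peg","front_peg"):
        k=ctrl.look_for(f,g)
        if k: print(g,[(round(e["confidence"],2),tocase(np.array([atz(f,e["uv"],18)])).round(1).tolist()) for e in k[:2]])
c=cv2.resize(t["pixels"][120:230,250:350],(500,550),interpolation=cv2.INTER_CUBIC)
for P in[(22,-61,18),(-16,-61,18),(-61,-76,30),(-61,76,30),(-118,22,22)]:
    u=proj(t,Tc(p,P))[0];cv2.circle(c,(int((u[0]-249.5)*5),int((u[1]-119.5)*5)),2,(255,0,0),-1)
d=cv2.resize(s["pixels"][190:260,215:295],(480,420),interpolation=cv2.INTER_CUBIC)
cv2.imwrite("pics/"+sys.argv[1],cv2.resize(np.hstack([c,cv2.copyMakeBorder(d,0,130,0,0,0)]),(800,450))[:,:,::-1])
E
python3 plate.py p1.png; python3 go.py
```

```text
top 0.65 rect ((4.7285308837890625, -10.066699981689453), (44.6551628112793, 84.43717193603516), 66.396240234375) [[-42.900001525878906, -13.600000381469727], [34.5, -47.400001525878906], [52.400001525878906, -6.5], [-25.0, 27.299999237060547]]
rear_peg [(0.88, [[-13.4, 8.5]])]
front_peg [(0.79, [[-2.7, 18.9]])]
side 0.57 rect ((-2.021770477294922, 1.2630462646484375), (53.32444763183594, 94.37127685546875), 68.0365982055664) [[-55.79999923706055, -5.800000190734863], [31.799999237060547, -41.099998474121094], [51.70000076293945, 8.300000190734863], [-35.79999923706055, 43.599998474121094]]
rear_peg [(0.73, [[51.6, -21.2]])]
front_peg [(0.63, [[81.1, -46.1]])]
clock 5.9 tcp case [-108.9  198.8  177.8] F [ 0.45 -0.26 -0.06] open -0.0 rotvec [-0.    -0.    -0.001]
```

View pics/p1.png

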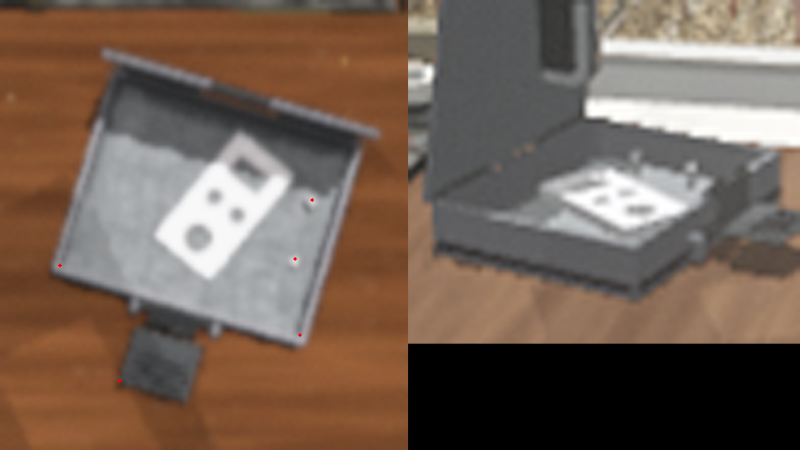

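The peg dots land on the pegs, so the pose is good. The plate lies at -0.41 rad, centred near (5,-10) in the case frame. I'll push its left edge with the flat side of the closed fingers, between the peg positions, so that it squares on both.

Emit:
{"name": "send_rows", "arguments": {"increments": [{"dx": -30,"dy": -40,"dz": 0,"wx": 0,"wy": 0,"wz": 0,"claw": 255},{"dx": -60,"dy": -80,"dz": 0,"wx": 0,"wy": 0,"wz": 0,"claw": 255},{"dx": -90,"dy": -120,"dz": 0,"wx": 0,"wy": 0,"wz": 0,"claw": 255},{"dx": -105,"dy": -149,"dz": 0,"wx": 0,"wy": 0,"wz": 0,"claw": 255},{"dx": -105,"dy": -149,"dz": 0,"wx": 0,"wy": 0,"wz": 0,"claw": 255},{"dx": -105,"dy": -149,"dz": 40,"wx": 0,"wy": 0,"wz": 0,"claw": 255},{"dx": -105,"dy": -149,"dz": 80,"wx": 0,"wy": 0,"wz": 0,"claw": 255},{"dx": -105,"dy": -149,"dz": 120,"wx": 0,"wy": 0,"wz": 0,"claw": 255},{"dx": -105,"dy": -149,"dz": 145,"wx": 0,"wy": 0,"wz": 0,"claw": 255},{"dx": -105,"dy": -149,"dz": 155.5,"wx": 0,"wy": 0,"wz": 0,"claw": 255},{"dx": -105,"dy": -149,"dz": 155.5,"wx": 0,"wy": 0,"wz": 0,"claw": 255},{"dx": -105,"dy": -149,"dz": 155.5,"wx": 0,"wy": 0,"wz": 0,"claw": 255}]}}

```text
clock: 7.1
tool_pos: [599.7, 142.7, 23.3]
tool_rot: [[-0.963, 0.271, 0.001], [0.271, 0.963, 0.0], [-0.001, 0.001, -1.0]]
contact_force: [0.1, 0.9, 0.9]
opening: 0.4
gripper_force: 0.0
```

```bash
python3 go.py
```

```text
clock 7.1 tcp case [-3.6 51.5 23.3] F [0.07 0.86 0.85] open 0.4 rotvec [0.001 0.001 0.   ]
```

Emit:
{"name": "send_rows", "arguments": {"increments": [{"dx": 0,"dy": -3,"dz": 0.5,"wx": 0,"wy": 0,"wz": 0,"claw": 255},{"dx": 0,"dy": -6,"dz": 0.5,"wx": 0,"wy": 0,"wz": 0,"claw": 255},{"dx": 0,"dy": -9,"dz": 0.5,"wx": 0,"wy": 0,"wz": 0,"claw": 255},{"dx": 0,"dy": -12,"dz": 0.5,"wx": 0,"wy": 0,"wz": 0,"claw": 255},{"dx": 0,"dy": -15,"dz": 0.5,"wx": 0,"wy": 0,"wz": 0,"claw": 255},{"dx": 0,"dy": -18,"dz": 0.5,"wx": 0,"wy": 0,"wz": 0,"claw": 255},{"dx": 0,"dy": -21,"dz": 0.5,"wx": 0,"wy": 0,"wz": 0,"claw": 255},{"dx": 0,"dy": -24,"dz": 0.5,"wx": 0,"wy": 0,"wz": 0,"claw": 255},{"dx": 0,"dy": -27,"dz": 0.5,"wx": 0,"wy": 0,"wz": 0,"claw": 255},{"dx": 0,"dy": -30,"dz": 0.5,"wx": 0,"wy": 0,"wz": 0,"claw": 255}]}}

```text
clock: 8.1
tool_pos: [590.7, 113.3, 21.7]
tool_rot: [[-0.962, 0.271, -0.0], [0.271, 0.962, -0.0], [0.0, -0.0, -1.0]]
contact_force: [-0.7, 1.0, -0.3]
opening: -0.1
gripper_force: 0.3
```

```bash
python3 go.py; python3 plate.py p2.png
```

```text
clock 8.1 tcp case [-4.2 20.8 21.7] F [-0.69  0.97 -0.34] open -0.1 rotvec [-0. -0.  0.]
top 0.42 rect ((-20.976806640625, -13.398799896240234), (33.68085479736328, 29.959909439086914), 74.98981475830078) [[-39.79999923706055, -25.799999237060547], [-10.899999618530273, -33.5], [-2.0999999046325684, -1.0], [-31.100000381469727, 6.699999809265137]]
rear_peg [(0.68, [[-47.3, -6.9]]), (0.6, [[-33.5, -15.7]])]
front_peg [(0.82, [[-45.5, -4.8]])]
side 0.47 rect ((124.4130859375, -167.57717895507812), (206.78366088867188, 673.9473266601562), 36.70076370239258) [[-159.89999389648438, 40.79999923706055], [242.89999389648438, -499.5], [408.70001220703125, -376.0], [5.900000095367432, 164.39999389648438]]
rear_peg [(0.77, [[69.7, -11.0]])]
front_peg [(0.72, [[-148.6, 288.8]]), (0.68, [[58.8, -6.9]])]
```

View pics/p2.png

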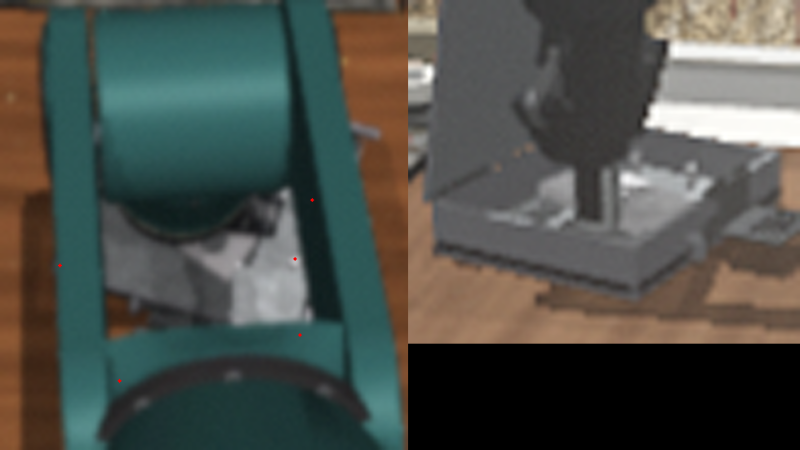

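The plate is following the finger and is now at about -0.26 rad. I'll keep pushing.

Emit:
{"name": "send_rows", "arguments": {"increments": [{"dx": 0,"dy": -2,"dz": 0,"wx": 0,"wy": 0,"wz": 0,"claw": 255},{"dx": 0,"dy": -4,"dz": 0,"wx": 0,"wy": 0,"wz": 0,"claw": 255},{"dx": 0,"dy": -6,"dz": 0,"wx": 0,"wy": 0,"wz": 0,"claw": 255},{"dx": 0,"dy": -8,"dz": 0,"wx": 0,"wy": 0,"wz": 0,"claw": 255},{"dx": 0,"dy": -10,"dz": 0,"wx": 0,"wy": 0,"wz": 0,"claw": 255},{"dx": 0,"dy": -12,"dz": 0,"wx": 0,"wy": 0,"wz": 0,"claw": 255},{"dx": 0,"dy": -14,"dz": 0,"wx": 0,"wy": 0,"wz": 0,"claw": 255},{"dx": 0,"dy": -16,"dz": 0,"wx": 0,"wy": 0,"wz": 0,"claw": 255}]}}

```text
clock: 9.3
tool_pos: [586.4, 97.9, 21.8]
tool_rot: [[-0.962, 0.271, -0.0], [0.271, 0.962, -0.0], [-0.0, -0.0, -1.0]]
contact_force: [-0.4, 1.1, 0.3]
opening: -0.2
gripper_force: 0.3
```

Emit:
{"name": "send_rows", "arguments": {"increments": [{"dx": 0,"dy": -1,"dz": 0,"wx": 0,"wy": 0,"wz": 0,"claw": 255},{"dx": 0,"dy": -2,"dz": 0,"wx": 0,"wy": 0,"wz": 0,"claw": 255},{"dx": 0,"dy": -3,"dz": 0,"wx": 0,"wy": 0,"wz": 0,"claw": 255},{"dx": 0,"dy": -3,"dz": 0,"wx": 0,"wy": 0,"wz": 0,"claw": 255}]}}

```text
clock: 9.7
tool_pos: [585.6, 95.1, 21.8]
tool_rot: [[-0.962, 0.271, -0.0], [0.271, 0.962, -0.0], [-0.0, -0.0, -1.0]]
contact_force: [-0.3, 0.2, -0.4]
opening: 0.2
gripper_force: 0.1
```

```bash
python3 go.py
```

```text
clock 9.7 tcp case [-4.2  1.8 21.8] F [-0.25  0.21 -0.41] open 0.2 rotvec [-0.  0.  0.]
```

Emit:
{"name": "send_rows", "arguments": {"increments": [{"dx": 0,"dy": -1,"dz": 0,"wx": 0,"wy": 0,"wz": 0,"claw": 255},{"dx": 0,"dy": -2,"dz": 0,"wx": 0,"wy": 0,"wz": 0,"claw": 255},{"dx": 0,"dy": -3,"dz": 0,"wx": 0,"wy": 0,"wz": 0,"claw": 255},{"dx": 0,"dy": -3,"dz": 0,"wx": 0,"wy": 0,"wz": 0,"claw": 255},{"dx": 0,"dy": -3,"dz": 0,"wx": 0,"wy": 0,"wz": 0,"claw": 255}]}}

```text
clock: 10.2
tool_pos: [584.8, 92.2, 21.8]
tool_rot: [[-0.962, 0.271, -0.0], [0.271, 0.962, -0.0], [-0.0, -0.0, -1.0]]
contact_force: [0.1, -0.5, 0.4]
opening: -0.2
gripper_force: 0.0
```

Emit:
{"name": "send_rows", "arguments": {"increments": [{"dx": 0,"dy": -1,"dz": 0,"wx": 0,"wy": 0,"wz": 0,"claw": 255},{"dx": 0,"dy": -2,"dz": 0,"wx": 0,"wy": 0,"wz": 0,"claw": 255},{"dx": 0,"dy": -2,"dz": 0,"wx": 0,"wy": 0,"wz": 0,"claw": 255},{"dx": 0,"dy": -2,"dz": 0,"wx": 0,"wy": 0,"wz": 0,"claw": 255}]}}

```text
clock: 10.6
tool_pos: [584.3, 90.3, 21.8]
tool_rot: [[-0.962, 0.271, -0.0], [0.271, 0.962, -0.0], [-0.0, -0.0, -1.0]]
contact_force: [-0.7, 0.5, -0.0]
opening: 0.2
gripper_force: 0.0
```

Emit:
{"name": "send_rows", "arguments": {"increments": [{"dx": 0,"dy": -1,"dz": 0,"wx": 0,"wy": 0,"wz": 0,"claw": 255},{"dx": 0,"dy": -1.5,"dz": 0,"wx": 0,"wy": 0,"wz": 0,"claw": 255},{"dx": 0,"dy": -1.5,"dz": 0,"wx": 0,"wy": 0,"wz": 0,"claw": 255},{"dx": 0,"dy": -1.5,"dz": 0,"wx": 0,"wy": 0,"wz": 0,"claw": 255}]}}

```text
clock: 11.0
tool_pos: [583.9, 88.9, 21.8]
tool_rot: [[-0.962, 0.271, -0.0], [0.271, 0.962, -0.0], [0.0, -0.0, -1.0]]
contact_force: [0.1, 0.1, 0.1]
opening: -0.2
gripper_force: 0.1
```

```bash
python3 go.py;python3 plate.py p3.png|grep rect; python3 - <<'E'
import cv2
a=cv2.imread('pics/p3.png');print(a.shape)
E
```

```text
clock 11.0 tcp case [-4.2 -4.6 21.8] F [0.1  0.05 0.1 ] open -0.2 rotvec [-0. -0.  0.]
top 0.63 rect ((-109.09136962890625, -261.3040771484375), (82.92861938476562, 76.16617584228516), 15.834502220153809) [[-159.39999389648438, -236.0], [-138.60000610351562, -309.29998779296875], [-58.79999923706055, -286.6000061035156], [-79.5999984741211, -213.39999389648438]]
(450, 800, 3)
```

View pics/p3.png

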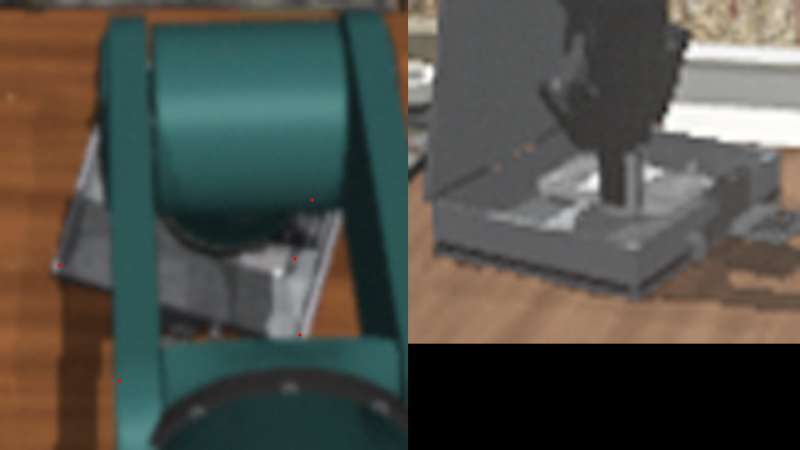

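Most of the plate is hidden by the arm, though it looks close to square. I'll back off and measure it unobstructed.

Emit:
{"name": "send_rows", "arguments": {"increments": [{"dx": 0,"dy": 10,"dz": 0,"wx": 0,"wy": 0,"wz": 0,"claw": 255},{"dx": 0,"dy": 20,"dz": -20,"wx": 0,"wy": 0,"wz": 0,"claw": 255},{"dx": 0,"dy": 20,"dz": -60,"wx": 0,"wy": 0,"wz": 0,"claw": 255},{"dx": 0,"dy": 20,"dz": -110,"wx": 0,"wy": 0,"wz": 0,"claw": 255},{"dx": 20,"dy": 60,"dz": -150,"wx": 0,"wy": 0,"wz": 0,"claw": 255},{"dx": 60,"dy": 100,"dz": -150,"wx": 0,"wy": 0,"wz": 0,"claw": 255},{"dx": 105,"dy": 140,"dz": -150,"wx": 0,"wy": 0,"wz": 0,"claw": 255},{"dx": 105,"dy": 180,"dz": -150,"wx": 0,"wy": 0,"wz": 0,"claw": 255},{"dx": 105,"dy": 204,"dz": -150,"wx": 0,"wy": 0,"wz": 0,"claw": 255},{"dx": 105,"dy": 204,"dz": -150,"wx": 0,"wy": 0,"wz": 0,"claw": 255},{"dx": 105,"dy": 204,"dz": -150,"wx": 0,"wy": 0,"wz": 0,"claw": 255}]}}

```text
clock: 12.5
tool_pos: [537.8, 314.8, 171.6]
tool_rot: [[-0.963, 0.269, -0.0], [0.269, 0.963, -0.001], [0.0, -0.001, -1.0]]
contact_force: [-0.7, -0.4, 0.6]
opening: -0.6
gripper_force: 0.0
```

```bash
python3 go.py;python3 plate.py p4.png|grep rect
```

```text
clock 12.5 tcp case [-109.9  200.3  171.6] F [-0.68 -0.38  0.56] open -0.6 rotvec [-0.001 -0.     0.002]
top 0.67 rect ((74.83010864257812, -0.8411788940429688), (171.58335876464844, 9.187342643737793), 88.73980712890625) [[68.4000015258789, -86.5], [77.5, -86.69999694824219], [81.30000305175781, 84.80000305175781], [72.0999984741211, 85.0]]
side 0.62 rect ((7.545223236083984, -23.35950469970703), (90.96914672851562, 57.79538345336914), 0.35540130734443665) [[-38.099998474121094, 5.300000190734863], [-37.79999923706055, -52.5], [53.20000076293945, -52.0], [52.79999923706055, 5.800000190734863]]
```

```bash
cat > meas.py <<'E'
from fit import *
from plate import tocase
E
python3 - <<'E'
import sys; sys.argv=["x","p5.png"]
from plate import *
for i in range(2):
    f=ctrl.grab_frame("top")
    for o in ctrl.outline_of(f,"plate"):
        cn=max(cv2.findContours(o["pixels"].astype(np.uint8),0,2)[0],key=len)[:,0]
        r=cv2.minAreaRect(tocase(np.array([atz(f,u,13) for u in cn])).astype(np.float32));print("OUT",o["confidence"],r)
# rectify case interior at z=13, 5 px/mm
xs=np.arange(-61,61,.5);ys=np.arange(-76,76,.5)
X,Y=np.meshgrid(xs,ys,indexing="ij")
u=proj(f,Tc(p,np.c_[X.ravel(),Y.ravel(),np.full(X.size,13.)])).astype(np.float32).reshape(X.shape+(2,))
im=cv2.remap(f["pixels"],u[...,0],u[...,1],cv2.INTER_CUBIC)
cv2.imwrite("pics/r1.png",cv2.resize(im[::-1,::-1,::-1],None,fx=2.5,fy=2.5))
g=im.min(2)
for th in(150,170,190):
    m=(g>th).astype(np.uint8);n,l,st,_=cv2.connectedComponentsWithStats(m);k=1+st[1:,4].argmax()
    q=np.argwhere(l==k);r=cv2.minAreaRect(np.c_[xs[q[:,0]],ys[q[:,1]]].astype(np.float32));print(th,r)
E
```

```text
top 0.61 rect ((14.67266845703125, -34.26540756225586), (46.074302673339844, 87.34831237792969), 89.91364288330078) [[-29.0, -57.20000076293945], [58.29999923706055, -57.400001525878906], [58.400001525878906, -11.300000190734863], [-29.0, -11.199999809265137]]
rear_peg [(0.64, [[-9.6, 15.1]])]
front_peg [(0.89, [[-7.5, 15.4]])]
side 0.81 rect ((6.881996154785156, -24.001365661621094), (92.30352783203125, 59.07085418701172), 0.35540130734443665) [[-39.5, 5.199999809265137], [-39.099998474121094, -53.79999923706055], [53.20000076293945, -53.20000076293945], [52.79999923706055, 5.800000190734863]]
rear_peg [(0.59, [[46.5, -6.3]])]
front_peg [(0.85, [[66.3, -23.4]])]
OUT 0.6 ((14.855583190917969, -35.08340072631836), (44.43450164794922, 84.90682983398438), 89.90969848632812)
OUT 0.27 ((73.86134338378906, -0.821441650390625), (171.60353088378906, 10.101567268371582), 89.3577651977539)
OUT 0.68 ((13.858072280883789, -32.98516082763672), (86.92018127441406, 45.86220932006836), 1.8153698444366455)
150 ((-5.284507751464844, -2.17974853515625), (113.87584686279297, 145.77975463867188), 0.9548412561416626)
170 ((5.698295593261719, -33.8962287902832), (62.993839263916016, 89.99384307861328), 87.87889862060547)
190 ((2.0, -37.0), (53.0, 62.0), 90.0)
```

View pics/r1.png

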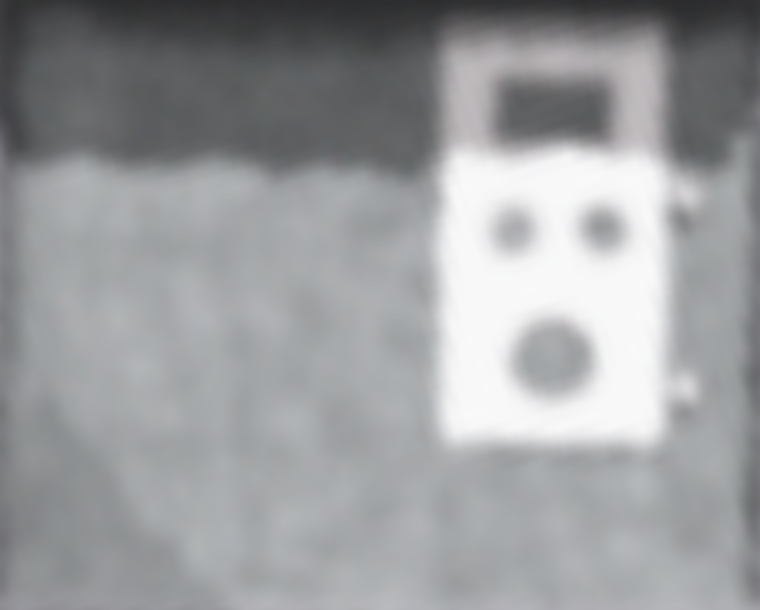

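The rectified view (5 px/mm) shows the plate square, with its right edge at y of about -57.2 and the pegs just beside it. It is roughly 1 mm short, so I'll go back and push gently until there is a firm contact force.

Emit:
{"name": "send_rows", "arguments": {"increments": [{"dx": -35,"dy": -35,"dz": 0,"wx": 0,"wy": 0,"wz": 0,"claw": 255},{"dx": -70,"dy": -70,"dz": 0,"wx": 0,"wy": 0,"wz": 0,"claw": 255},{"dx": -105,"dy": -105,"dz": 0,"wx": 0,"wy": 0,"wz": 0,"claw": 255},{"dx": -105,"dy": -150,"dz": 0,"wx": 0,"wy": 0,"wz": 0,"claw": 255},{"dx": -105,"dy": -185,"dz": 0,"wx": 0,"wy": 0,"wz": 0,"claw": 255},{"dx": -105,"dy": -185,"dz": 40,"wx": 0,"wy": 0,"wz": 0,"claw": 255},{"dx": -105,"dy": -185,"dz": 80,"wx": 0,"wy": 0,"wz": 0,"claw": 255},{"dx": -105,"dy": -185,"dz": 120,"wx": 0,"wy": 0,"wz": 0,"claw": 255},{"dx": -105,"dy": -185,"dz": 143,"wx": 0,"wy": 0,"wz": 0,"claw": 255},{"dx": -105,"dy": -190,"dz": 150,"wx": 0,"wy": 0,"wz": 0,"claw": 255},{"dx": -105,"dy": -197,"dz": 150,"wx": 0,"wy": 0,"wz": 0,"claw": 255},{"dx": -105,"dy": -202,"dz": 150,"wx": 0,"wy": 0,"wz": 0,"claw": 255}]}}

```text
clock: 14.7
tool_pos: [585.0, 90.3, 22.6]
tool_rot: [[-0.963, 0.271, 0.001], [0.271, 0.963, -0.0], [-0.001, 0.0, -1.0]]
contact_force: [-0.5, -0.4, -0.2]
opening: 0.1
gripper_force: 0.0
```

Emit:
{"name": "send_rows", "arguments": {"increments": [{"dx": 0,"dy": -1,"dz": 0,"wx": 0,"wy": 0,"wz": 0,"claw": 255},{"dx": 0,"dy": -2,"dz": 0,"wx": 0,"wy": 0,"wz": 0,"claw": 255},{"dx": 0,"dy": -2.5,"dz": 0,"wx": 0,"wy": 0,"wz": 0,"claw": 255},{"dx": 0,"dy": -2.5,"dz": 0,"wx": 0,"wy": 0,"wz": 0,"claw": 255}]}}

```text
clock: 15.1
tool_pos: [584.2, 88.5, 22.3]
tool_rot: [[-0.962, 0.271, 0.001], [0.271, 0.962, -0.0], [-0.001, 0.0, -1.0]]
contact_force: [0.6, 1.3, -0.1]
opening: 0.1
gripper_force: 0.2
```

Emit:
{"name": "send_rows", "arguments": {"increments": [{"dx": 0,"dy": -0.5,"dz": 0,"wx": 0,"wy": 0,"wz": 0,"claw": 255},{"dx": 0,"dy": -0.5,"dz": 0,"wx": 0,"wy": 0,"wz": 0,"claw": 255},{"dx": 0,"dy": -0.5,"dz": 0,"wx": 0,"wy": 0,"wz": 0,"claw": 255}]}}

```text
clock: 15.4
tool_pos: [583.7, 88.2, 21.8]
tool_rot: [[-0.963, 0.271, 0.0], [0.271, 0.963, 0.0], [-0.0, 0.0, -1.0]]
contact_force: [0.5, 1.2, 0.9]
opening: 0.2
gripper_force: 0.7
```

```bash
python3 go.py
```

```text
clock 15.4 tcp case [-4.1 -5.3 21.8] F [0.5  1.24 0.85] open 0.2 rotvec [0. 0. 0.]
```

Emit:
{"name": "send_rows", "arguments": {"increments": [{"dx": 0,"dy": -0.5,"dz": 0,"wx": 0,"wy": 0,"wz": 0,"claw": 255},{"dx": 0,"dy": -1,"dz": 0,"wx": 0,"wy": 0,"wz": 0,"claw": 255},{"dx": 0,"dy": -1,"dz": 0,"wx": 0,"wy": 0,"wz": 0,"claw": 255},{"dx": 0,"dy": -1,"dz": 0,"wx": 0,"wy": 0,"wz": 0,"claw": 255}]}}

```text
clock: 15.8
tool_pos: [583.5, 87.2, 21.8]
tool_rot: [[-0.962, 0.271, 0.0], [0.271, 0.962, 0.0], [-0.0, 0.0, -1.0]]
contact_force: [0.5, 2.6, 1.3]
opening: -0.1
gripper_force: 1.6
```

```bash
python3 go.py
```

```text
clock 15.8 tcp case [-4.  -6.3 21.8] F [0.54 2.56 1.31] open -0.1 rotvec [ 0.  0. -0.]
```

Emit:
{"name": "send_rows", "arguments": {"increments": [{"dx": 0,"dy": -0.5,"dz": 0,"wx": 0,"wy": 0,"wz": 0,"claw": 255},{"dx": 0,"dy": -1,"dz": 0,"wx": 0,"wy": 0,"wz": 0,"claw": 255},{"dx": 0,"dy": -1,"dz": 0,"wx": 0,"wy": 0,"wz": 0,"claw": 255},{"dx": 0,"dy": -1,"dz": 0,"wx": 0,"wy": 0,"wz": 0,"claw": 255}]}}

```text
clock: 16.2
tool_pos: [584.0, 86.7, 21.9]
tool_rot: [[-0.962, 0.272, 0.002], [0.272, 0.962, 0.001], [-0.001, 0.001, -1.0]]
contact_force: [2.3, 5.4, -0.2]
opening: -0.3
gripper_force: 3.0
```

```bash
python3 go.py
```

```text
clock 16.2 tcp case [-3.5 -6.7 21.9] F [ 2.29  5.4  -0.25] open -0.3 rotvec [ 0.001  0.001 -0.   ]
```

The plate is seated: 5.9 N of contact force, and the finger is no longer advancing. Now I'll back off, go up and over to behind the lid, and compute the closing arc.

Emit:
{"name": "send_rows", "arguments": {"increments": [{"dx": 0,"dy": 5,"dz": 0,"wx": 0,"wy": 0,"wz": 0,"claw": 255},{"dx": 0,"dy": 10,"dz": -15,"wx": 0,"wy": 0,"wz": 0,"claw": 255},{"dx": 0,"dy": 10,"dz": -60,"wx": 0,"wy": 0,"wz": 0,"claw": 255},{"dx": 0,"dy": 10,"dz": -110,"wx": 0,"wy": 0,"wz": 0,"claw": 255},{"dx": 0,"dy": 10,"dz": -160,"wx": 0,"wy": 0,"wz": 0,"claw": 255},{"dx": 0,"dy": 10,"dz": -205,"wx": 0,"wy": 0,"wz": 0,"claw": 255},{"dx": 0,"dy": 8,"dz": -225,"wx": 0,"wy": 0,"wz": 0,"claw": 255},{"dx": -30,"dy": 8,"dz": -225,"wx": 0,"wy": 0,"wz": 0,"claw": 255},{"dx": -65,"dy": 8,"dz": -225,"wx": 0,"wy": 0,"wz": 0,"claw": 255},{"dx": -89,"dy": 8,"dz": -225,"wx": 0,"wy": 0,"wz": 0,"claw": 255},{"dx": -89,"dy": 8,"dz": -225,"wx": 0,"wy": 0,"wz": 0,"claw": 255},{"dx": -89,"dy": 8,"dz": -225,"wx": 0,"wy": 0,"wz": 0,"claw": 255}]}}

```text
clock: 17.4
tool_pos: [670.1, 69.2, 245.8]
tool_rot: [[-0.962, 0.272, -0.003], [0.272, 0.962, -0.001], [0.002, -0.001, -1.0]]
contact_force: [-0.5, -0.2, 0.3]
opening: -0.2
gripper_force: 0.0
```

```bash
python3 go.py; python3 plate.py p6.png | grep rect; python3 - <<'E'
import numpy as np
for th in np.r_[1.4:0:-.1,.05,0]:
    print(round(th,2),round(78-112*np.cos(th)+5*np.sin(th),1),round(44+112*np.sin(th)+5*np.cos(th),1))
E
```

```text
clock 17.4 tcp case [ 84.1  -0.2 245.8] F [-0.52 -0.15  0.31] open -0.2 rotvec [-0.001 -0.002 -0.001]
top 0.77 rect ((20.22320556640625, -36.169132232666016), (74.79852294921875, 44.43054962158203), 0.06179772689938545) [[-17.200000762939453, -14.0], [-17.200000762939453, -58.400001525878906], [57.599998474121094, -58.29999923706055], [57.599998474121094, -13.899999618530273]]
side 0.8 rect ((4.911445617675781, -22.41986846923828), (88.22766876220703, 54.025875091552734), 3.0450122356414795) [[-40.599998474121094, 2.200000047683716], [-37.70000076293945, -51.70000076293945], [50.400001525878906, -47.099998474121094], [47.5, 6.900000095367432]]
1.4 63.9 155.2
1.3 52.9 153.3
1.2 42.1 150.2
1.1 31.7 146.1
1.0 21.7 140.9
0.9 12.3 134.8
0.8 3.6 127.8
0.7 -4.4 120.0
0.6 -11.6 111.4
0.5 -17.9 102.1
0.4 -23.2 92.2
0.3 -27.5 81.9
0.2 -30.8 71.2
0.1 -32.9 60.2
0.05 -33.6 54.6
0.0 -34.0 49.0
```

Seen from above, the plate is now centred at y = -36.2 and square. I'll descend behind the lid and then start the arc.

Emit:
{"name": "send_rows", "arguments": {"increments": [{"dx": 0,"dy": 0,"dz": 40,"wx": 0,"wy": 0,"wz": 0,"claw": 255},{"dx": 0,"dy": 0,"dz": 75,"wx": 0,"wy": 0,"wz": 0,"claw": 255},{"dx": 2,"dy": 0,"dz": 92,"wx": 0,"wy": 0,"wz": 0,"claw": 255},{"dx": 8,"dy": 0,"dz": 92,"wx": 0,"wy": 0,"wz": 0,"claw": 255},{"dx": 13,"dy": 0,"dz": 92,"wx": 0,"wy": 0,"wz": 0,"claw": 255},{"dx": 17,"dy": 0,"dz": 92,"wx": 0,"wy": 0,"wz": 0,"claw": 255},{"dx": 21,"dy": 0,"dz": 92,"wx": 0,"wy": 0,"wz": 0,"claw": 255},{"dx": 26,"dy": 0,"dz": 92.5,"wx": 0,"wy": 0,"wz": 0,"claw": 255},{"dx": 32,"dy": 0,"dz": 93.5,"wx": 0,"wy": 0,"wz": 0,"claw": 255},{"dx": 37,"dy": 0,"dz": 95,"wx": 0,"wy": 0,"wz": 0,"claw": 255},{"dx": 42.5,"dy": 0,"dz": 96.5,"wx": 0,"wy": 0,"wz": 0,"claw": 255},{"dx": 48,"dy": 0,"dz": 98.5,"wx": 0,"wy": 0,"wz": 0,"claw": 255}]}}

```text
clock: 19.0
tool_pos: [624.3, 82.8, 148.2]
tool_rot: [[-0.962, 0.271, 0.0], [0.271, 0.962, -0.0], [-0.0, -0.0, -1.0]]
contact_force: [0.4, 0.2, 0.1]
opening: -0.2
gripper_force: 0.3
```

```bash
python3 go.py
```

```text
clock 19.0 tcp case [ 36.4   0.5 148.2] F [0.36 0.16 0.06] open -0.2 rotvec [-0.  0.  0.]
```

Emit:
{"name": "send_rows", "arguments": {"increments": [{"dx": 5,"dy": 0,"dz": 2,"wx": 0,"wy": 0,"wz": 0,"claw": 255},{"dx": 10,"dy": 0,"dz": 4.7,"wx": 0,"wy": 0,"wz": 0,"claw": 255},{"dx": 15,"dy": 0,"dz": 7.4,"wx": 0,"wy": 0,"wz": 0,"claw": 255},{"dx": 20,"dy": 0,"dz": 10.5,"wx": 0,"wy": 0,"wz": 0,"claw": 255},{"dx": 24.5,"dy": 0,"dz": 13.5,"wx": 0,"wy": 0,"wz": 0,"claw": 255},{"dx": 29,"dy": 0,"dz": 17,"wx": 0,"wy": 0,"wz": 0,"claw": 255},{"dx": 33,"dy": 0,"dz": 20.5,"wx": 0,"wy": 0,"wz": 0,"claw": 255},{"dx": 37.2,"dy": 0,"dz": 24.3,"wx": 0,"wy": 0,"wz": 0,"claw": 255},{"dx": 41.2,"dy": 0,"dz": 28.3,"wx": 0,"wy": 0,"wz": 0,"claw": 255},{"dx": 45,"dy": 0,"dz": 32.5,"wx": 0,"wy": 0,"wz": 0,"claw": 255},{"dx": 48.4,"dy": 0,"dz": 37,"wx": 0,"wy": 0,"wz": 0,"claw": 255},{"dx": 51.7,"dy": 0,"dz": 41.5,"wx": 0,"wy": 0,"wz": 0,"claw": 255}]}}

```text
clock: 20.2
tool_pos: [574.6, 96.8, 106.4]
tool_rot: [[-0.962, 0.271, -0.0], [0.271, 0.962, -0.0], [0.0, -0.0, -1.0]]
contact_force: [0.2, 0.6, 0.2]
opening: -0.4
gripper_force: 0.5
```

```bash
python3 go.py
```

```text
clock 20.2 tcp case [-15.2   0.5 106.4] F [0.17 0.6  0.23] open -0.4 rotvec [-0. -0.  0.]
```

Emit:
{"name": "send_rows", "arguments": {"increments": [{"dx": 3,"dy": 0,"dz": 4.7,"wx": 0,"wy": 0,"wz": 0,"claw": 255},{"dx": 5.7,"dy": 0,"dz": 9.6,"wx": 0,"wy": 0,"wz": 0,"claw": 255},{"dx": 8.3,"dy": 0,"dz": 14.6,"wx": 0,"wy": 0,"wz": 0,"claw": 255},{"dx": 10.5,"dy": 0,"dz": 19.7,"wx": 0,"wy": 0,"wz": 0,"claw": 255},{"dx": 12.6,"dy": 0,"dz": 25,"wx": 0,"wy": 0,"wz": 0,"claw": 255},{"dx": 14.4,"dy": 0,"dz": 30,"wx": 0,"wy": 0,"wz": 0,"claw": 255},{"dx": 16,"dy": 0,"dz": 35.5,"wx": 0,"wy": 0,"wz": 0,"claw": 255},{"dx": 17,"dy": 0,"dz": 41,"wx": 0,"wy": 0,"wz": 0,"claw": 255},{"dx": 17.5,"dy": 0,"dz": 43.5,"wx": 0,"wy": 0,"wz": 0,"claw": 255},{"dx": 17.5,"dy": 0,"dz": 43.5,"wx": 0,"wy": 0,"wz": 0,"claw": 255}]}}

```text
clock: 21.2
tool_pos: [557.8, 101.4, 62.8]
tool_rot: [[-0.962, 0.271, -0.001], [0.271, 0.962, -0.0], [0.001, -0.0, -1.0]]
contact_force: [-0.4, 0.4, 2.3]
opening: 0.1
gripper_force: 0.6
```

```bash
python3 go.py; python3 - <<'E'
from h import *
s=ctrl.grab_frame("side")
cv2.imwrite("pics/c3.png",cv2.resize(s["pixels"][170:260,200:320],None,fx=5,fy=5)[:,:,::-1])
E
```

```text
clock 21.2 tcp case [-32.6   0.4  62.8] F [-0.39  0.4   2.31] open 0.1 rotvec [-0.    -0.001  0.   ]
```

View pics/c3.png

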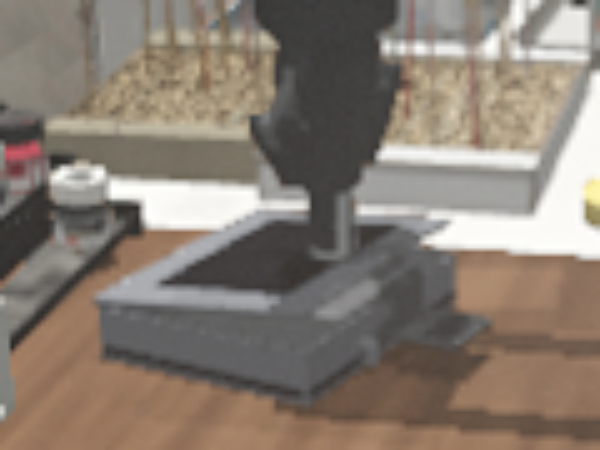

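The lid is nearly shut under the finger, at about 0.12 rad. Now I'll press it down slowly.

Emit:
{"name": "send_rows", "arguments": {"increments": [{"dx": 0.5,"dy": 0,"dz": 2,"wx": 0,"wy": 0,"wz": 0,"claw": 255},{"dx": 1,"dy": 0,"dz": 4,"wx": 0,"wy": 0,"wz": 0,"claw": 255},{"dx": 1,"dy": 0,"dz": 6,"wx": 0,"wy": 0,"wz": 0,"claw": 255},{"dx": 1,"dy": 0,"dz": 8,"wx": 0,"wy": 0,"wz": 0,"claw": 255},{"dx": 1,"dy": 0,"dz": 9,"wx": 0,"wy": 0,"wz": 0,"claw": 255},{"dx": 1,"dy": 0,"dz": 10,"wx": 0,"wy": 0,"wz": 0,"claw": 255},{"dx": 1,"dy": 0,"dz": 10,"wx": 0,"wy": 0,"wz": 0,"claw": 255}]}}

```text
clock: 21.95
tool_pos: [556.9, 101.8, 53.4]
tool_rot: [[-0.962, 0.271, -0.0], [0.271, 0.962, -0.0], [0.0, -0.0, -1.0]]
contact_force: [-1.6, -0.4, 4.5]
opening: -0.1
gripper_force: 2.4
```

Emit:
{"name": "send_rows", "arguments": {"increments": [{"dx": 0,"dy": 0,"dz": 1,"wx": 0,"wy": 0,"wz": 0,"claw": 255},{"dx": 0,"dy": 0,"dz": 2,"wx": 0,"wy": 0,"wz": 0,"claw": 255},{"dx": 0,"dy": 0,"dz": 3,"wx": 0,"wy": 0,"wz": 0,"claw": 255},{"dx": 0,"dy": 0,"dz": 3.5,"wx": 0,"wy": 0,"wz": 0,"claw": 255},{"dx": 0,"dy": 0,"dz": 3.5,"wx": 0,"wy": 0,"wz": 0,"claw": 255}]}}

```text
clock: 22.45
tool_pos: [557.2, 101.7, 49.5]
tool_rot: [[-0.962, 0.271, -0.0], [0.271, 0.962, -0.0], [0.0, -0.0, -1.0]]
contact_force: [-0.1, 0.3, 0.2]
opening: 0.1
gripper_force: 0.0
```

```bash
python3 go.py
```

```text
clock 22.45 tcp case [-33.3   0.4  49.5] F [-0.12  0.35  0.21] open 0.1 rotvec [-0. -0.  0.]
```

The force dropped to zero at the closed height, so the latch appears to have snapped over. I'll press slightly more to be sure, then lift clear.

Emit:
{"name": "send_rows", "arguments": {"increments": [{"dx": 0,"dy": 0,"dz": 0.5,"wx": 0,"wy": 0,"wz": 0,"claw": 255},{"dx": 0,"dy": 0,"dz": 1,"wx": 0,"wy": 0,"wz": 0,"claw": 255},{"dx": 0,"dy": 0,"dz": 1,"wx": 0,"wy": 0,"wz": 0,"claw": 255},{"dx": 0,"dy": 0,"dz": 1,"wx": 0,"wy": 0,"wz": 0,"claw": 255}]}}

```text
clock: 22.85
tool_pos: [557.2, 101.7, 48.9]
tool_rot: [[-0.963, 0.271, 0.0], [0.271, 0.963, -0.0], [-0.0, -0.0, -1.0]]
contact_force: [0.1, -0.3, 1.4]
opening: -0.1
gripper_force: 0.7
```

Emit:
{"name": "send_rows", "arguments": {"increments": [{"dx": 0,"dy": 0,"dz": -10,"wx": 0,"wy": 0,"wz": 0,"claw": 255},{"dx": 0,"dy": 0,"dz": -40,"wx": 0,"wy": 0,"wz": 0,"claw": 255},{"dx": 0,"dy": 0,"dz": -90,"wx": 0,"wy": 0,"wz": 0,"claw": 255},{"dx": 0,"dy": 0,"dz": -140,"wx": 0,"wy": 0,"wz": 0,"claw": 255},{"dx": 30,"dy": 40,"dz": -160,"wx": 0,"wy": 0,"wz": 0,"claw": 255},{"dx": 50,"dy": 80,"dz": -160,"wx": 0,"wy": 0,"wz": 0,"claw": 255},{"dx": 70,"dy": 125,"dz": -160,"wx": 0,"wy": 0,"wz": 0,"claw": 255},{"dx": 75,"dy": 170,"dz": -160,"wx": 0,"wy": 0,"wz": 0,"claw": 255},{"dx": 75,"dy": 200,"dz": -160,"wx": 0,"wy": 0,"wz": 0,"claw": 255},{"dx": 75,"dy": 200,"dz": -160,"wx": 0,"wy": 0,"wz": 0,"claw": 255},{"dx": 75,"dy": 200,"dz": -160,"wx": 0,"wy": 0,"wz": 0,"claw": 255}]}}

```text
clock: 23.95
tool_pos: [538.8, 314.9, 209.0]
tool_rot: [[-0.963, 0.27, -0.0], [0.27, 0.963, -0.001], [0.0, -0.001, -1.0]]
contact_force: [-0.1, -0.1, 1.3]
opening: -0.0
gripper_force: 0.0
```

```bash
python3 go.py; python3 - <<'E'
from fit import *
p=np.load("p.npy")
for n in("top","side"):
    f=ctrl.grab_frame(n);o=ctrl.outline_of(f,"case")
    if not o: continue
    m=o[0]["pixels"];r=render(f,p)>.5;print(n,m.sum(),r.sum(),"IoU",(m&r).sum()/(m|r).sum())
    if n=="side":
        print("top row: mask",np.argwhere(m)[:,0].min(),"model",np.argwhere(r)[:,0].min())
        a=cv2.imread("pics/s0.png")[:,:,::-1].astype(int);d=np.abs(a-f["pixels"]).max(2);print("pixels changed vs start",(d[r]>40).sum())
    else:
        a=cv2.imread("pics/t0.png")[:,:,::-1].astype(int);d=np.abs(a-f["pixels"]).max(2);print("pixels changed vs start",(d[r]>40).sum())
E
```

```text
clock 23.95 tcp case [-108.9  200.7  209. ] F [-0.08 -0.09  1.31] open -0.0 rotvec [-0.001 -0.     0.002]
top 3977 3820 IoU 0.9424514200298953
pixels changed vs start 0
side 2019 2052 IoU 0.9321309919316564
top row: mask 213 model 212
pixels changed vs start 0
```

The case in both views matches the starting pictures (no pixel on it differs clearly), so the lid is shut and held by the latch. Handing in the job.

```bash
python3 -c "
from bench import ctrl
print(ctrl.job_done())"
```

```text
the job is handed in; nothing more can be done
None
```

I handed the job in at about 24 s: the lid popped open, the plate is square on both pegs (centre at y ≈ -36 mm, measured before closing), and the lid is shut and latched, with the arm clear; the judge returned no verdict.

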